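Vent the moisture analyser: unclamp the sprung lid and hold it at the rider's mark

TASK

Vent the analyser's chamber: first swing the clamp lever on its right fully open while the lid stays shut, then take the lid by its bar handle and raise it against its spring until the pointer on its left edge is level with the line on the black rider of the scale arc. Finish while still holding the lid still at that angle - do not let go - with the lever left open, the rider where it was set, and the things round about left alone.

Things in the scene. Friction and masses are not known exactly. Their poses are not given: they have to be found in the camera images.
- analyser: Bench moisture analyser, white plastic housing 180 (x) x 250 (y) x 80 mm high, fixed to the bench. Origin on the bench under the housing; the front with the display faces its own -x (towards the robot) at local x = -80, the back is at x = +100, the sides at y = +-125. Its z is up. A flat hinged lid covers the chamber in its top.
- lid_hinge (a point): Point on the lid's hinge axis, halfway along it, fixed to the analyser at local (70, 0, 86) mm. The axis runs along the analyser's y.
- lid: The lid with its bar and pointer. Origin on the hinge axis (as lid_hinge); shut, its axes are the analyser's: the lid reaches from the hinge along its own -x, 10 to 150 mm, z is its upper side.
- lid_angle (a joint): Lid opening, rad: 0 shut (flat), grows as its front edge rises, up to 1.4. White plate 140 x 170 x 12 mm, about 0.4 kg with its bar, top 92 mm above the bench when shut. A spring pulls it shut (0.5 N m at 0, plus 0.7 N m per rad, plus the lid's weight): about 4 to 8 N upward at the bar. It falls shut if let go.
- lid_bar (a point): The lid's handle: round steel bar, 12 mm diameter, 122 mm long, along the analyser's y, in front of the lid on two thin stems 92 mm apart. This point is the bar's middle, 200 mm in front of the hinge axis and 20 mm above it with the lid shut (106 mm above the bench); turns with the lid. 50 mm of free space to the lid's edge behind it; free in front and below.
- lid_pointer (a point): Tip of the small dark pointer (5 mm thick) that sticks out 14 mm from the lid's left (+y) edge, 130 mm from the hinge axis; local axes turn with the lid, which lies along -x of this frame from the hinge.
- rider (a joint): Angle, rad, at which the rider is set on the scale arc, on the same hinge axis and with the same zero and sense as the lid: the lid is at the mark when lid_angle equals rider. Lies between 0.38 and 0.78. It is held by stiff friction and must stay put.
- rider_mark (a point): Centre of the rider, a black block 24 x 14 x 20 mm (20 along the arc) with a thin white line round its middle, on the upright steel scale arc at the analyser's left (+y) side, 130 mm from the hinge axis, 115 mm to +y of the lid's middle. The lid's pointer passes just inside it. The frame turns with the rider.
- clamp_lever (a joint): Angle of the clamp lever, rad: 0 clamped, 1.57 fully open (end stop), growing counter-clockwise seen from above. Starts between 0 and 0.3. Stiff friction (0.07 N m) keeps it where it is left. While it is below about 1.2 its tongue lies over the lid's right edge and blocks the lid.
- lever_pivot (a point): Top of the lever's upright pivot on the analyser's top, right (-y) of the lid, at local (-10, -100, 102) mm. Dark steel crank: a 34 mm tongue that at 0 points to the analyser's +y over the lid, and a 75 mm arm that at 0 points to the analyser's -x (to the front), at 1.57 to its -y (outward, over the side).
- lever_peg (a point): On the axis of the round upright black grip peg, 12 mm diameter, at the end of the lever's arm, 75 mm from the pivot axis. The peg's top is 140 mm above the bench, this point 132 mm, and the arm below it ends at 100 mm.
- jam_jar_a: Bystander: closed glass jar, 64 mm diameter, 85 mm high; origin under it.
- jam_jar_b: Bystander: another such jar.
- wash_bottle: Bystander: white plastic bottle, 60 mm diameter, 170 mm high; origin under it.
- sample_dish: Bystander: low aluminium dish, 84 mm diameter, 26 mm high; origin under it.
- spatula: Bystander: spatula 190 mm long lying on the bench; origin under its middle.
- beaker: Bystander: white cup, 64 mm diameter, 70 mm high; origin under it.
- clear_pack: Bystander: clear open plastic pack 150 x 110 x 50 mm; origin under it.

How it is judged:
On the way, in this order (a step that is already met when the one before it is completed fails the run):
1. the clamp lever is swung open while the lid is still shut (value of joint clamp_lever above 1.2 rad and value of joint lid_angle below 0.08 rad), for 0.2 s.
2. the lid is held by the fingers with its pointer at the rider's mark (angle between the x axis of lid_pointer and the x axis of rider_mark, either way round below 0.075 rad and value of joint lid_angle above 0.25 rad and contact force between the fingers and lid above 2 N), for 0.3 s.
At the end, for the whole second after the job is handed in: For the last second the lid is within 0.075 rad (10 mm at the pointer) of the rider's angle, slower than 0.05 rad/s, fingers pressing on the lid or its bar with over 2 N; lever past 1.2 rad; rider within 8 mm and bystanders within 30 mm of their starts (all of step 2 and value of joint clamp_lever above 1.2 rad and velocity of joint lid_angle between -0.05 and 0.05 rad/s and distance of rider_mark from where it was at the start of the episode below 0.008 m and distance of each of jam_jar_a, jam_jar_b, wash_bottle, sample_dish, spatula, beaker, clear_pack from where it was at the start of the episode below 0.03 m); the arm keeps its last pose, push and grip.
It fails at once if the rider is pushed along its arc (more than 8 mm) (distance of rider_mark from where it was at the start of the episode above 0.008 m).
It fails at once if a bystander is pushed or knocked away (more than 30 mm) (distance of any of jam_jar_a, jam_jar_b, wash_bottle, sample_dish, spatula, beaker, clear_pack from where it was at the start of the episode above 0.03 m).
It also fails if it takes over 48 s, if anything falls off the work surface, if the arm or the gripper's body presses on something with over 40 N, if the wrist force passes 120 N, or if a joint passes its speed limit or range.

ROBOT

A 6-joint arm with a two-finger parallel gripper is mounted at the origin on the work surface. World frame = base frame: x ahead of the robot, y to its left, z up, the work surface at z = 0. Lengths are in m, angles in rad, forces in N, time in s.
With the tool pointing down it reaches from about 0.375 to 0.975 m from the base axis. Payload 3.8 kg.
Tool frame: the origin (TCP) lies midway between the tips of the shut fingers; the grasp point (between the pads) lies 19 mm behind it; z points along the fingers, y is the line along which they close (so a half turn about z gives the same grasp; the last joint's range is limited). The gripper opens to 85 mm and grips with 20 to 120 N. Pads are 22 mm wide; open, the fingers measure 114 mm over their backs; the gripper's body (76 mm by 85 mm) begins 54 mm behind the grasp point. The pads swing forward as they close: fully open they stand 13 mm farther back than shut.
Start: joints at [1.126, 0.264, 1.604, -0, 1.274, -0.037], TCP at [0.268, 0.62, 0.231] pointing down, gripper open.
Joint ranges: [-2.63, 2.63], [-0.94, 2.18], [0.31, 2.57], [-1.31, 4.45], [0, 2.66], [-2.55, 2.55]. Speed limits (rad/s): [2.57, 2.57, 3.14, 3.14, 3.14, 3.14].

INTERFACE

Orientations are given as a rotation vector (axis times angle).
In Python, from workcell import bot, cams gives the robot as it stands.
- The arm moves only by the tool play_rows, never from a script. Its argument "rows" is a list of rows, each a list of 2 entries, a list of its own where there are three numbers: the shift along the tool's x, y, z scaled (see below), then the turn, a rotation vector about the tool's x, y, z scaled (see below). A call has 1 to 20 rows; each row is the pose to reach, as a shift and turn from the pose commanded when the call began, along the tool's axes at that moment; what a row does not reach only later rows make up. The controller multiplies each number of a shift by 250 mm and each number of a turn by 45 degrees. A row lasts 1/12 s, in which the tool goes at most 41.7 mm and 7.16 degrees, less where a joint would pass 70% of its speed; a pose out of reach is approached as far as the arm can. A call with a number of a shift or a turn outside -1 to 1 is refused whole. A call with a gripper value outside its range is refused whole. "claw" is the opening, from -1 (shut) to 1 (fully open), set as the call begins (left out, the last holds). The fingers move at their own pace and stop on an object; "newtons" is the grip in N (left out, the last holds). Time passes only in rows, so rows that repeat a pose let the fingers close. It gives the time, the measured TCP pose, the force, the opening and the grip force at its end, in the units of the state.
- bot.read_state(): the state, without advancing time (a new reading comes with each control period).
- cams.read_camera(name): name is "scene" or "top" or "wrist"; returns a dict with "image" (420x560x3 uint8, red, green, blue), "K" (3x3 intrinsics, pixels), "T" (4x4, takes a point from camera to world coordinates); the wrist camera has in their place "mount" (4x4, takes a point from camera to tool coordinates, whose origin is the TCP and whose axes are the flange's). Camera axes: x right, y down, z forward; pixel columns grow to the right and rows downward; lengths in m; the calibration is good to about 2 mm. A picture is of the moment at which its call begins: read the wrist's pose just before it. There is no depth.
- bot.finish_job(): hands the job in; it is judged then, once.
The state is a dict: "time": time; "q": joint angles; "joint_vel": joint speeds; "joint_torque": joint torques, N m; "tool_pos": TCP position; "tcp_rot": TCP orientation; "wrist_force": force on the tool from outside, world axes, zero at the start; "torque": the same for the moment, N m; "width": opening from 0.0 (shut) to 1.0 (fully open); "grip_force": force on a finger pad.
Only numpy, scipy, OpenCV 4.12 (cv2) and the standard library are available. Lean on these libraries where they do the work, as an engineer would, in place of code of your own. Each camera call takes 0.05 s, during which the arm holds its last target. There are 200 camera calls.

## Working session

There is one attempt and no reset: what is moved stays moved. The work goes in short steps, Python scripts to look and compute and a tool call to move; the robot and the scene stay as the last step left them, time stands still between calls to the robot, and variables do not carry over. Pictures are saved under pics/ and viewed, at most 10 in all, crops included, and the job is handed in when it is done.

Besides the shell and the picture viewer there is one more tool, called after ">>>" as a command line: name --argument value ..., lists and objects as JSON in quotes. play_rows: Moves the arm, as the interface text tells. Its arguments: {"type":"object","properties":{"rows":{"type":"array","items":{"type":"array"}},"claw":{"type":"number"},"newtons":{"type":"number"}},"required":["rows"]}

```bash
mkdir -p pics; python3 - <<'E'
from workcell import bot, cams
import cv2, numpy as np
print(bot.read_state())
for n in ("scene","top"):
    c=cams.read_camera(n); np.savez(f"pics/{n}0.npz",**{k:v for k,v in c.items()})
    cv2.imwrite(f"pics/{n}0.png",c["image"][:,:,::-1]); print(n,c["K"].round(1).tolist(),c["T"].round(4).tolist())
E
```

```text
{'time': 0.0, 'q': array([ 1.12609763e+00,  2.64762325e-01,  1.60536800e+00,  1.33922507e-06,
        1.27369081e+00, -3.69528268e-02]), 'joint_vel': array([ 0.00035019,  0.00206181,  0.00027951,  0.00016753,  0.00104698,
       -0.00038938]), 'joint_torque': array([ 1.25899274e-03, -5.15115452e+01, -3.67313290e+01,  2.93119165e-04,
        1.26072703e-02, -9.83839527e-06]), 'tool_pos': array([0.26738719, 0.61899203, 0.22995908]), 'tcp_rot': array([-0.63595042, -3.07600599,  0.00339841]), 'wrist_force': array([1.06707054, 0.14339205, 0.94746797]), 'torque': array([-0.04796639, -0.02297854, -0.03003883]), 'grip_force': 0.0, 'width': 1.0036187525892466}
scene [[512.7, 0.0, 280.0], [0.0, 512.7, 209.7], [0.0, 0.0, 1.0]] [[0.4629, 0.4993, -0.7324, 1.6331], [0.8864, -0.2693, 0.3766, -0.4413], [-0.0092, -0.8235, -0.5672, 0.9368], [0.0, 0.0, 0.0, 1.0]]
top [[506.2, 0.0, 286.0], [0.0, 506.2, 214.5], [0.0, 0.0, 1.0]] [[-0.0067, -0.9835, 0.181, 0.3298], [-0.9999, 0.0081, 0.0068, 0.1415], [-0.0082, -0.181, -0.9835, 1.2538], [0.0, 0.0, 0.0, 1.0]]
```

View pics/scene0.png

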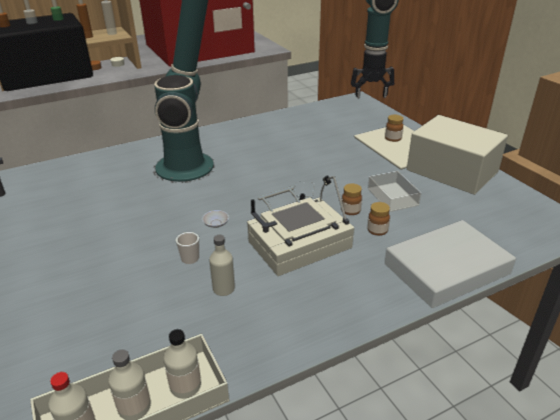

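View pics/top0.png

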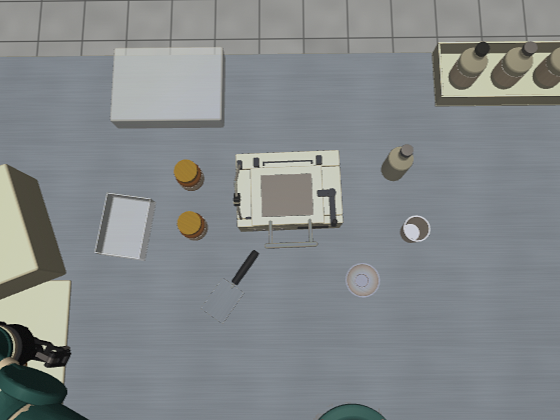

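The scene view shows the analyser at about (300,230), seen from behind. In the top view it is at (289,190), with the bar at (292,243) and the peg at about (333,222). The rider is at about (237,199). I'll enlarge both.

```bash
python3 - <<'E'
import cv2, numpy as np
t=cv2.imread("pics/top0.png")[140:255,222:352]; s=cv2.imread("pics/scene0.png")[170:270,240:360]
a=cv2.resize(t,None,fx=3,fy=3,interpolation=cv2.INTER_CUBIC); cv2.imwrite("pics/a.png",cv2.resize(t,None,fx=5,fy=5,interpolation=cv2.INTER_CUBIC))
cv2.imwrite("pics/b.png",cv2.resize(s,None,fx=5,fy=5,interpolation=cv2.INTER_CUBIC))
E
```

```text
(no output)
```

View pics/a.png

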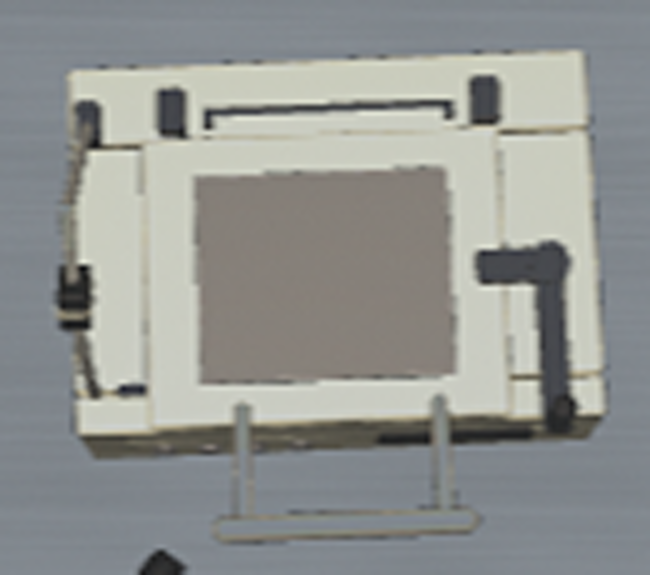

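View pics/b.png

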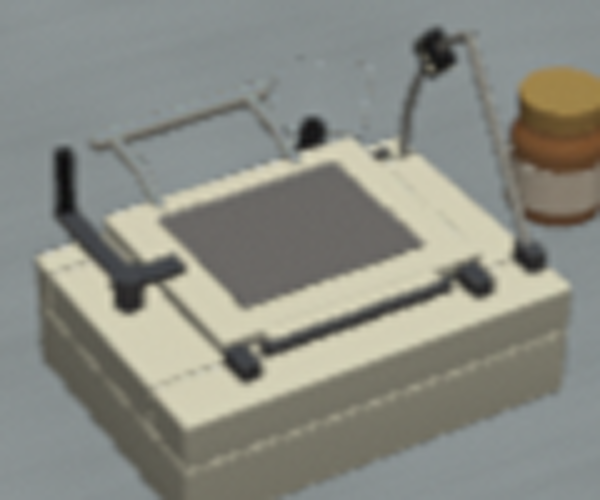

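Crop a (offset 222,140; scale 5): bar ends at (217,530) and (477,520), peg at (560,410), pivot at (550,260), rider at (75,292), and the housing's top back corners at (68,70) and (583,50). Crop b (offset 240,170): bar ends at (90,145) and (265,88), peg top at (63,150), pivot at (128,270), rider at (436,50).

```bash
cat > h.py <<'E'
import numpy as np, cv2
from scipy.spatial.transform import Rotation as R
def ray(K,T,uv):
    d=T[:3,:3]@np.linalg.solve(K,[uv[0],uv[1],1.]); return T[:3,3],d/np.linalg.norm(d)
def plane(K,T,uv,z):
    o,d=ray(K,T,uv); return o+d*(z-o[2])/d[2]
def tri(rs):
    A=sum(np.eye(3)-np.outer(d,d) for o,d in rs); b=sum((np.eye(3)-np.outer(d,d))@o for o,d in rs)
    p=np.linalg.solve(A,b); return p,max(np.linalg.norm(np.cross(p-o,d)) for o,d in rs)
def tcpT(s):
    T=np.eye(4); T[:3,:3]=R.from_rotvec(s["tcp_rot"]).as_matrix(); T[:3,3]=s["tool_pos"]; return T
E
python3 - <<'E'
from h import *
t=np.load("pics/top0.npz"); s=np.load("pics/scene0.npz")
P=lambda uv,o:(np.array(uv,float)+.5)/5-.5+np.array(o)
a=lambda u:P(u,(222,140)); b=lambda u:P(u,(240,170))
for n,u,v in [("barL",(217,530),(268,88)),("barR",(477,520),(90,145)),("pegtop",(564,402),(63,150)),("pivot",(550,258),(128,268)),("rider",(75,292),(436,50)),("backL",(68,70),(572,290)),("backR",(583,50),(187,430)),("hingepadL",(172,108),(478,272)),("hingepadR",(485,97),(242,355))]:
    p,e=tri([ray(t["K"],t["T"],a(u)),ray(s["K"],s["T"],b(v))]); print(n,p.round(4),round(e,4))
    
for n,u in [("backL",(68,70)),("backR",(583,50)),("frontR",(605,415)),("frontL",(80,435))]: print(n,plane(t["K"],t["T"],a(u),.08).round(4))
for n,u in [("barL",(217,530)),("barR",(477,520))]: print(n,plane(t["K"],t["T"],a(u),.106).round(4))
print("peg",plane(t["K"],t["T"],a((564,402)),.14).round(4),"piv",plane(t["K"],t["T"],a((550,258)),.102).round(4))
E
```

```text
barL [0.4704 0.2    0.1054] 0.0023
barR [0.4736 0.0798 0.1035] 0.0007
pegtop [0.5216 0.0417 0.1398] 0.0004
pivot [0.5961 0.0441 0.1042] 0.0012
rider [0.5679 0.2582 0.1677] 0.001
backL [0.698  0.2723 0.0754] 0.0005
backR [0.7057 0.0236 0.0766] 0.0014
hingepadL [0.6748 0.2221 0.0901] 0.0019
hingepadR [0.6783 0.0717 0.0898] 0.0008
backL [0.6963 0.2713 0.08  ]
backR [0.704  0.0227 0.08  ]
frontR [0.5254 0.0169 0.08  ]
frontL [0.5179 0.2636 0.08  ]
barL [0.4693 0.1979 0.106 ]
barR [0.473  0.0793 0.106 ]
peg [0.5214 0.0414 0.14  ] piv [0.5961 0.0429 0.102 ]
```

```bash
cat >> h.py <<'E'
def rowto(s,p,yaw,pitch=0):
    "shift, turn (units of the move) to TCP p with tool y at world angle yaw, tool down"
    y=np.array([np.cos(yaw),np.sin(yaw),0]); z=np.array([0,0,-1.]); x=np.cross(y,z)
    M=R.from_euler('y',pitch).as_matrix()@np.array([x,y,z]).T
    T=tcpT(s)
    return (T[:3,:3].T@(np.array(p)-T[:3,3])/.25).round(3), (R.from_matrix(T[:3,:3].T@M).as_rotvec()/np.radians(45)).round(3)
E
python3 - <<'E'
from h import *; from workcell import bot
t=np.load("pics/top0.npz"); s=np.load("pics/scene0.npz"); S=bot.read_state()
print("bottle cap",tri([ray(t["K"],t["T"],(406,151)),ray(s["K"],s["T"],(219,240))]), "cup",plane(t["K"],t["T"],(416,229),.07))
T=tcpT(S); print(T.round(3).tolist())
for p in [(.395,.33,.24),(.5215,.0415,.22)]: print(p,rowto(S,p,.031))
E
```

```text
bottle cap (array([ 0.67432315, -0.11993935,  0.15989776]), np.float64(0.0013247714942665053)) cup [ 0.51035141 -0.15684145  0.07      ]
[[-0.918, 0.397, -0.001, 0.267], [0.397, 0.918, -0.002, 0.619], [0.0, -0.002, -1.0, 0.23], [0.0, 0.0, 0.0, 1.0]]
(0.395, 0.33, 0.24) (array([-0.927, -0.859, -0.038]), array([-2.000e-03,  1.000e-03,  1.441e+00]))
(0.5215, 0.0415, 0.22) (array([-1.849, -1.717,  0.044]), array([-2.000e-03,  1.000e-03,  1.441e+00]))
```

>>> play_rows --rows '[[[-0.93,-0.86,-0.04],[0,0,0.9]],[[-0.93,-0.86,-0.04],[0,0,0.9]],[[-0.93,-0.86,-0.04],[0,0,0.9]],[[-0.93,-0.86,-0.04],[0,0,0.9]],[[-0.93,-0.86,-0.04],[0,0,0.9]],[[-0.93,-0.86,-0.04],[0,0,0.9]],[[-0.93,-0.86,-0.04],[0,0,0.9]],[[-0.93,-0.86,-0.04],[0,0,0.9]],[[-0.93,-0.86,-0.04],[0,0,0.9]],[[-0.93,-0.86,-0.04],[0,0,0.9]],[[-0.93,-0.86,-0.04],[0,0,0.9]]]' --claw 1

```text
time: 1.02
tool_pos: [0.3956, 0.3303, 0.241]
tcp_rot: [-1.662, -2.665, 0.0]
wrist_force: [-0.5, -0.6, -0.4]
width: 1.002
grip_force: 0.0
```

```bash
python3 - <<'E'
from h import *; from workcell import bot
S=bot.read_state(); print(S["tool_pos"],S["time"],S["q"].round(2))
print(rowto(S,(.5215,.0415,.22),.031))
E
```

```text
[0.39563969 0.33031334 0.24103739] 1.0167 [ 0.65 -0.05  1.93  0.    1.26  0.19]
(array([-1.259, -0.056,  0.083]), array([-0.001, -0.001,  0.541]))
```

>>> play_rows --rows '[[[-0.9,-0.04,0.06],[0,0,0.54]],[[-0.9,-0.04,0.06],[0,0,0.54]],[[-0.9,-0.04,0.06],[0,0,0.54]],[[-0.9,-0.04,0.06],[0,0,0.54]],[[-0.9,-0.04,0.06],[0,0,0.54]],[[-0.9,-0.04,0.06],[0,0,0.54]],[[-0.9,-0.04,0.06],[0,0,0.54]],[[-0.9,-0.04,0.06],[0,0,0.54]]]'

```text
time: 1.68
tool_pos: [0.4861, 0.1243, 0.2258]
tcp_rot: [-2.186, -2.255, 0.001]
wrist_force: [-0.0, 0.3, 0.5]
width: 0.996
grip_force: 0.0
```

```bash
python3 - <<'E'
from h import *; from workcell import bot,cams
S=bot.read_state(); print(S["tool_pos"],S["time"],S["q"].round(2))
c=cams.read_camera("wrist"); W=tcpT(S)@c["mount"]; print(c["mount"].round(3).tolist(),c["K"].round(1).tolist())
np.savez("pics/w1.npz",image=c["image"],K=c["K"],T=W); cv2.imwrite("pics/w1.png",c["image"][:,:,::-1])
print(rowto(S,(.5215,.0415,.22),.031))
E
```

```text
[0.48605653 0.12427279 0.22583218] 1.6833 [ 0.2  -0.06  1.97  0.    1.23  0.17]
[[0.001, -0.952, -0.305, 0.078], [1.0, 0.001, 0.0, 0.0], [0.0, -0.305, 0.952, -0.142], [0.0, 0.0, 0.0, 1.0]] [[339.4, 0.0, 272.9], [0.0, 339.4, 212.5], [0.0, 0.0, 1.0]]
(array([-0.335,  0.131,  0.023]), array([-0.001, -0.001,  0.   ]))
```

View pics/w1.png

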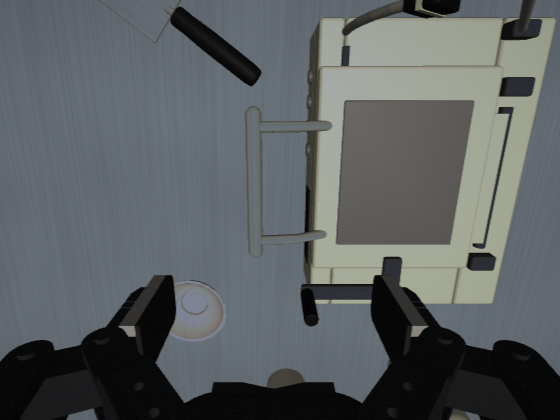

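The wrist view shows the peg top at (311,320), the bar running from (253,108) to (255,255), the pivot near (392,290), and the rider at the top edge at (437,5).

```bash
python3 - <<'E'
from h import *; from workcell import bot
w=np.load("pics/w1.npz"); t=np.load("pics/top0.npz"); K,T=w["K"],w["T"]
print("peg",plane(K,T,(311,320),.14)); print("bar",plane(K,T,(253,108),.106),plane(K,T,(255,255),.106)); print("rider",plane(K,T,(437,4),.1677))
P=lambda uv:(np.array(uv,float)+.5)/5-.5+np.array((222,140))
for n,u,v in [("peg",(311,320),(563,401)),("barL",(253,108),(217,530)),("barR",(255,255),(477,520))]: print(n,tri([ray(K,T,u),ray(t["K"],t["T"],P(v))]))
S=bot.read_state(); print(rowto(S,(.5215,.0415,.113),.031))
E
```

```text
peg [0.5185999  0.04139505 0.14      ]
bar [0.46879469 0.19872465 0.106     ] [0.47220363 0.07998357 0.106     ]
rider [0.56692756 0.25414392 0.1677    ]
peg (array([0.52003798, 0.04201708, 0.14123495]), np.float64(0.0016089578418912894))
barL (array([0.46901886, 0.19829645, 0.10722245]), np.float64(0.0004699500219313948))
barR (array([0.47262119, 0.07944773, 0.10531281]), np.float64(0.0004918733117748535))
(array([-0.339,  0.132,  0.451]), array([-0.001, -0.001,  0.002]))
```

>>> play_rows --rows '[[[-0.33,0.13,0.0],[0,0,0]],[[-0.33,0.13,0.0],[0,0,0]],[[-0.33,0.13,0.0],[0,0,0]],[[-0.33,0.13,0.1],[0,0,0]],[[-0.33,0.13,0.2],[0,0,0]],[[-0.33,0.13,0.3],[0,0,0]],[[-0.33,0.13,0.4],[0,0,0]],[[-0.33,0.13,0.45],[0,0,0]],[[-0.33,0.13,0.45],[0,0,0]],[[-0.33,0.13,0.45],[0,0,0]]]'

```text
time: 2.57
tool_pos: [0.5207, 0.0436, 0.1136]
tcp_rot: [-2.183, -2.258, 0.001]
wrist_force: [-0.3, -0.1, 1.0]
width: 1.0
grip_force: 0.0
```

>>> play_rows --rows '[[[0,0,0],[0,0,0]],[[0,0,0],[0,0,0]],[[0,0,0],[0,0,0]],[[0,0,0],[0,0,0]],[[0,0,0],[0,0,0]],[[0,0,0],[0,0,0]],[[0,0,0],[0,0,0]],[[0,0,0],[0,0,0]],[[0,0,0],[0,0,0]],[[0,0,0],[0,0,0]],[[0,0,0],[0,0,0]],[[0,0,0],[0,0,0]]]' --claw -1 --newtons 30

```text
time: 3.57
tool_pos: [0.5186, 0.0421, 0.1142]
tcp_rot: [-2.183, -2.254, 0.006]
wrist_force: [-9.2, 0.7, 9.2]
width: 0.126
grip_force: 29.4
```

```bash
python3 - <<'E'
from h import *; from workcell import bot
S=bot.read_state(); print(S); 
p=S["tool_pos"]; piv=np.array([.595,.043]); v=p[:2]-piv; print(np.linalg.norm(v))
a0=np.arctan2(v[1],v[0]); print(a0)
piv=p[:2]-.075*np.array([np.cos(a0),np.sin(a0)]); print(piv)
for d in np.linspace(0,1.6,17):
    q=np.r_[piv+.075*np.array([np.cos(a0+d),np.sin(a0+d)]),p[2]]; print(round(d,1),((tcpT(S)[:3,:3].T@(q-p))/.25).round(3).tolist())
E
```

```text
{'time': 3.5667, 'q': array([ 3.30678568e-02,  8.12335549e-02,  2.04593175e+00, -5.90748749e-06,
        1.01989582e+00,  1.27956698e-03]), 'joint_vel': array([-6.83143564e-04, -1.79868386e-04, -1.44708059e-04,  2.14859181e-03,
       -1.76959884e-04, -3.79379358e-05]), 'joint_torque': array([-2.09976900e-01, -3.35326302e+01, -3.37676561e+01,  3.09320167e-03,
       -2.90187366e+00, -7.99392932e-03]), 'tool_pos': array([0.51860256, 0.0420672 , 0.11421417]), 'tcp_rot': array([-2.1832054 , -2.25373968,  0.00617538]), 'wrist_force': array([-9.1849943 ,  0.66343843,  9.24523249]), 'torque': array([-0.09067158,  1.43502107, -0.01100777]), 'grip_force': 29.4415220618248, 'width': 0.125536089140168}
0.07640313851400535
-3.129383394761553
[0.59359697 0.04298287]
0.0 [0.0, 0.0, 0.0]
0.1 [-0.03, 0.001, -0.0]
0.2 [-0.06, 0.005, -0.0]
0.3 [-0.089, 0.012, -0.0]
0.4 [-0.117, 0.021, -0.0]
0.5 [-0.145, 0.034, -0.0]
0.6 [-0.17, 0.049, -0.0]
0.7 [-0.195, 0.067, -0.0]
0.8 [-0.217, 0.087, -0.0]
0.9 [-0.237, 0.109, -0.001]
1.0 [-0.255, 0.133, -0.001]
1.1 [-0.271, 0.159, -0.001]
1.2 [-0.283, 0.186, -0.001]
1.3 [-0.293, 0.214, -0.001]
1.4 [-0.3, 0.243, -0.001]
1.5 [-0.305, 0.273, -0.001]
1.6 [-0.306, 0.303, -0.002]
```

>>> play_rows --rows '[[[-0.03,-0.005,0],[0,0,0]],[[-0.06,0.0,0],[0,0,0]],[[-0.089,0.005,0],[0,0,0]],[[-0.117,0.014,0],[0,0,0]],[[-0.145,0.027,0],[0,0,0]],[[-0.17,0.042,0],[0,0,0]],[[-0.195,0.06,0],[0,0,0]],[[-0.217,0.08,0],[0,0,0]],[[-0.237,0.102,0],[0,0,0]],[[-0.255,0.126,0],[0,0,0]],[[-0.271,0.152,0],[0,0,0]],[[-0.283,0.179,0],[0,0,0]],[[-0.293,0.207,0],[0,0,0]],[[-0.3,0.236,0],[0,0,0]],[[-0.305,0.266,0],[0,0,0]],[[-0.306,0.282,0],[0,0,0]],[[-0.306,0.282,0],[0,0,0]],[[-0.306,0.282,0],[0,0,0]],[[-0.306,0.282,0],[0,0,0]]]'

```text
time: 5.15
tool_pos: [0.5951, -0.033, 0.1143]
tcp_rot: [2.183, 2.255, 0.001]
wrist_force: [0.5, -5.9, 2.0]
width: 0.129
grip_force: 29.6
```

>>> play_rows --rows '[[[0,0,0],[0,0,0]],[[0,0,0],[0,0,0]],[[0,0,0],[0,0,0]],[[0,0,0],[0,0,0]],[[0,0,0],[0,0,0]],[[0,0,-0.1],[0,0,0]],[[0,0,-0.2],[0,0,0]],[[0,0,-0.3],[0,0,0]],[[0,0,-0.4],[0,0,0]],[[0,0,-0.45],[0,0,0]],[[0,0,-0.45],[0,0,0]],[[0,0,-0.45],[0,0,0]]]' --claw 0.2

```text
time: 6.15
tool_pos: [0.5943, -0.0319, 0.2265]
tcp_rot: [2.185, 2.256, 0.001]
wrist_force: [0.4, 0.7, -0.8]
width: 0.599
grip_force: 0.0
```

```bash
python3 - <<'E'
from h import *; from workcell import bot,cams
S=bot.read_state(); print(S["tool_pos"],S["time"],S["width"])
print(rowto(S,(.4707,.1389,.20),.031))
c=cams.read_camera("top"); cv2.imwrite("pics/t2.png",cv2.resize(c["image"][130:260,215:355,::-1],None,fx=4,fy=4,interpolation=cv2.INTER_CUBIC))
E
```

```text
[ 0.59429452 -0.0318561   0.22645593] 6.15 0.598922082336226
(array([ 0.699, -0.472,  0.105]), array([0.002, 0.   , 0.001]))
```

>>> play_rows --rows '[[[0.7,-0.47,0.1],[0,0,0]],[[0.7,-0.47,0.1],[0,0,0]],[[0.7,-0.47,0.1],[0,0,0]],[[0.7,-0.47,0.1],[0,0,0]],[[0.7,-0.47,0.1],[0,0,0]],[[0.7,-0.47,0.1],[0,0,0]],[[0.7,-0.47,0.1],[0,0,0]],[[0.7,-0.47,0.1],[0,0,0]]]' --claw 0

```text
time: 6.87
tool_pos: [0.4702, 0.139, 0.1997]
tcp_rot: [-2.183, -2.258, 0.004]
wrist_force: [0.4, -0.0, -0.1]
width: 0.505
grip_force: 0.0
```

```bash
python3 - <<'E'
from h import *; from workcell import bot,cams
S=bot.read_state(); print(S["tool_pos"],S["time"],S["width"])
print(rowto(S,(.4707,.1389,.088),.031))
c=cams.read_camera("wrist"); W=tcpT(S)@c["mount"]
np.savez("pics/w2.npz",image=c["image"],K=c["K"],T=W); cv2.imwrite("pics/w2.png",c["image"][:,:,::-1])
E
```

```text
[0.47015627 0.13903662 0.19967249] 6.8667 0.5053936325590973
(array([-0.   ,  0.003,  0.447]), array([-0.003,  0.001,  0.003]))
```

View pics/w2.png

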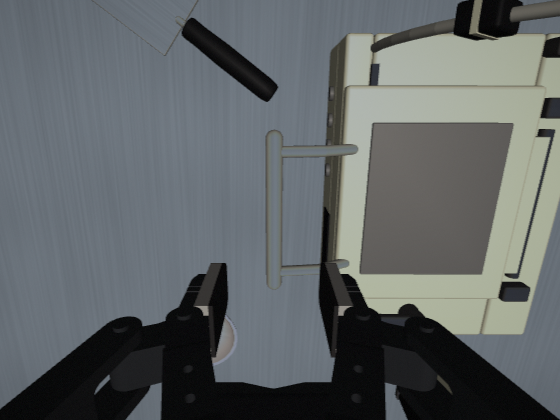

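The bar is centred between the fingers (u≈274 against 272), and the rider is at about (488,18). Next I descend and grip.

>>> play_rows --rows '[[[0,0,0.12],[0,0,0]],[[0,0,0.24],[0,0,0]],[[0,0,0.34],[0,0,0]],[[0,0,0.42],[0,0,0]],[[0,0.002,0.45],[0,0,0]],[[0,0.002,0.45],[0,0,0]],[[0,0.002,0.45],[0,0,0]]]'

```text
time: 7.5
tool_pos: [0.4723, 0.1384, 0.089]
tcp_rot: [-2.187, -2.255, 0.0]
wrist_force: [0.0, 0.5, 0.9]
width: 0.501
grip_force: 0.0
```

>>> play_rows --rows '[[[0,0,0],[0,0,0]],[[0,0,0],[0,0,0]],[[0,0,0],[0,0,0]],[[0,0,0],[0,0,0]],[[0,0,0],[0,0,0]],[[0,0,0],[0,0,0]],[[0,0,0],[0,0,0]],[[0,0,0],[0,0,0]],[[0,0,0],[0,0,0]],[[0,0,0],[0,0,0]]]' --claw -1 --newtons 50

```text
time: 8.33
tool_pos: [0.4705, 0.1392, 0.0902]
tcp_rot: [-2.184, -2.256, 0.002]
wrist_force: [-5.3, -0.9, 6.4]
width: 0.119
grip_force: 48.7
```

```bash
python3 - <<'E'
from h import *; from workcell import bot
S=bot.read_state(); p=S["tool_pos"]; print(p,S["time"],S["width"],S["wrist_force"])
t=np.load("pics/top0.npz"); s=np.load("pics/scene0.npz"); w=np.load("pics/w2.npz")
P=lambda uv,o:(np.array(uv,float)+.5)/5-.5+np.array(o)
r,e=tri([ray(t["K"],t["T"],P((75,292),(222,140))),ray(s["K"],s["T"],P((436,50),(240,170))),ray(w["K"],w["T"],(488,18))])
y=.031; A=np.array([[np.cos(y),np.sin(y)],[-np.sin(y),np.cos(y)]])
bar=np.array([p[0],.1389,.106]); h=bar[:2]+.2*np.array([np.cos(y),np.sin(y)])
l=A@(r[:2]-h); print("rider",r,e,"local",l,"ang",np.arctan2(r[2]-.086,-l[0]),"rad",np.hypot(l[0],r[2]-.086))
M=tcpT(S)[:3,:3]
for th in np.arange(.07,.78,.07):
    f=np.arctan2(.02,.2); dx=.201*(np.cos(f)-np.cos(f+th)); dz=.201*(np.sin(f+th)-np.sin(f))
    print(round(th,2),(M.T@np.array([dx*np.cos(y),dx*np.sin(y),dz])/.25).round(3).tolist())
E
```

```text
[0.47045841 0.13924557 0.09016657] 8.3333 0.11903358055249366 [-5.34588617 -0.91084778  6.35150906]
rider [0.56668257 0.25844788 0.166213  ] 0.0017744278179259278 local [-0.10011668  0.11650797] ang 0.6754692884788948 rad 0.12828669334678786
0.07 [-0.0, 0.007, -0.056]
0.14 [-0.0, 0.019, -0.111]
0.21 [-0.0, 0.034, -0.165]
0.28 [-0.0, 0.053, -0.218]
0.35 [-0.0, 0.075, -0.27]
0.42 [-0.0, 0.102, -0.319]
0.49 [-0.0, 0.131, -0.367]
0.56 [-0.0, 0.164, -0.413]
0.63 [-0.0, 0.2, -0.456]
0.7 [-0.0, 0.239, -0.497]
0.77 [-0.0, 0.28, -0.535]
```

>>> play_rows --rows '[[[0,0.003,-0.028],[0,0,0]],[[0,0.007,-0.056],[0,0,0]],[[0,0.013,-0.084],[0,0,0]],[[0,0.019,-0.111],[0,0,0]],[[0,0.026,-0.138],[0,0,0]],[[0,0.034,-0.165],[0,0,0]],[[0,0.043,-0.191],[0,0,0]],[[0,0.053,-0.218],[0,0,0]],[[0,0.064,-0.244],[0,0,0]],[[0,0.075,-0.27],[0,0,0]],[[0,0.088,-0.295],[0,0,0]],[[0,0.102,-0.319],[0,0,0]],[[0,0.116,-0.343],[0,0,0]],[[0,0.131,-0.367],[0,0,0]],[[0,0.147,-0.39],[0,0,0]],[[0,0.164,-0.413],[0,0,0]],[[0,0.182,-0.435],[0,0,0]],[[0,0.2,-0.456],[0,0,0]],[[0,0.2,-0.456],[0,0,0]],[[0,0.2,-0.456],[0,0,0]]]'

```text
time: 10.0
tool_pos: [0.5166, 0.1407, 0.2035]
tcp_rot: [-2.18, -2.251, 0.013]
wrist_force: [-18.5, 0.3, 7.1]
width: 0.116
grip_force: 49.0
```

```bash
python3 - <<'E'
from h import *; from workcell import bot,cams
S=bot.read_state(); p=S["tool_pos"]; print(p,S["time"],S["width"],S["wrist_force"],S["grip_force"])
c=cams.read_camera("wrist"); W=tcpT(S)@c["mount"]; np.savez("pics/w3.npz",image=c["image"],K=c["K"],T=W); cv2.imwrite("pics/w3.png",c["image"][:,:,::-1])
c=cams.read_camera("scene"); np.savez("pics/s3.npz",**c); 
a=cv2.resize(c["image"][165:265,240:360,::-1],(780,600)[:2],interpolation=cv2.INTER_CUBIC); a=cv2.resize(c["image"][160:260,240:360,::-1],None,fx=5,fy=5,interpolation=cv2.INTER_CUBIC); cv2.imwrite("pics/s3.png",a)
c=cams.read_camera("top"); np.savez("pics/t3.npz",**c); cv2.imwrite("pics/t3.png",cv2.resize(c["image"][140:255,222:352,::-1],None,fx=5,fy=5,interpolation=cv2.INTER_CUBIC))
E
```

```text
[0.51660092 0.1406731  0.20353683] 10.0 0.1158975547291547 [-18.48391827   0.26303075   7.07066878] 48.97151827812195
```

View pics/w3.png

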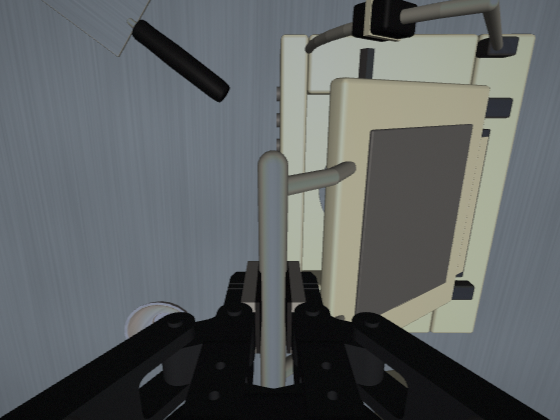

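View pics/s3.png

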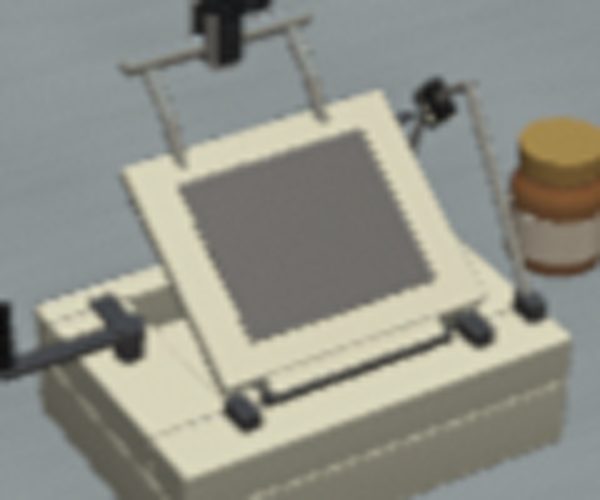

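The lever is open and the rider is in place. The pointer (wrist (367,65)) is near the rider (385,18). I'll zoom in on both views.

```bash
python3 - <<'E'
from h import *
w=np.load("pics/w3.npz")["image"][0:100,340:430,::-1]; s=np.load("pics/s3.npz")["image"][165:200,310:340,::-1]
a=cv2.resize(w,None,fx=5,fy=5,interpolation=cv2.INTER_CUBIC); b=cv2.resize(s,None,fx=10,fy=10,interpolation=cv2.INTER_CUBIC)
o=np.zeros((500,750,3),np.uint8); o[:,:450]=a; o[:350,450:]=b; cv2.imwrite("pics/z.png",o)
E
```

```text
(no output)
```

View pics/z.png

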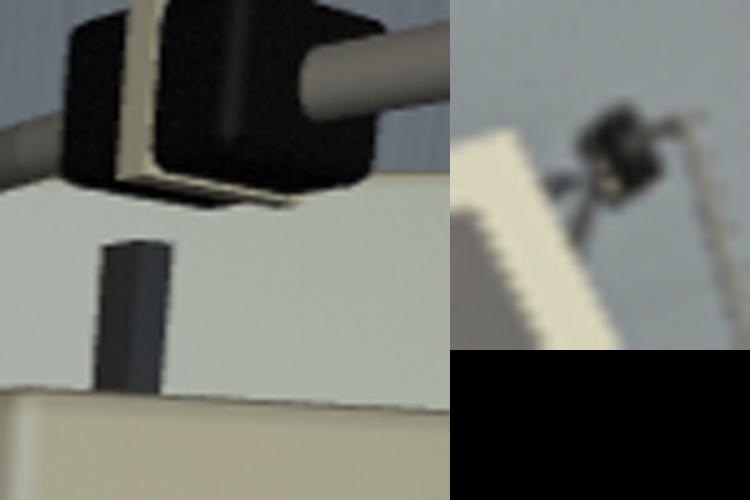

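```bash
python3 - <<'E'
from h import *
w=np.load("pics/w3.npz"); s=np.load("pics/s3.npz"); y=.031
h=np.array([.4707,.1389,0])+.2*np.array([np.cos(y),np.sin(y),0]); h[2]=.086
A=R.from_euler('z',-y).as_matrix()
def onplane(uv,yl):
    o,d=ray(w["K"],w["T"],uv); o=A@(o-h); d=A@d; return o+d*(yl-o[1])/d[1]
cw=lambda u:(np.array(u,float)+.5)/5-.5+np.array((340,0)); cs=lambda u:(np.array(u,float)-(450,0)+.5)/10-.5+np.array((310,165))
for n,u,yl in [("line outer",(137,180),.108),("line inner",(298,203),.108),("line outer-y",(140,0),.122),("pointer tip",(140,243),.099),("ptr L",(104,246),.099),("ptr R",(171,243),.099)]:
    q=onplane(cw(u),yl); print(n,q.round(4),"r",np.hypot(q[0],q[2]).round(4),"ang",np.arctan2(q[2],-q[0]).round(4))
for n,u,v in [("rider",(222,100),(622,150)),("ptr tip",(140,243),(575,180))]:
    q,e=tri([ray(w["K"],w["T"],cw(u)),ray(s["K"],s["T"],cs(v))]); q=A@(q-h); print(n,q.round(4),e.round(4),"ang",np.arctan2(q[2],-q[0]).round(4))
E
```

```text
line outer [-0.1116  0.108   0.087 ] r 0.1415 ang 0.6624
line inner [-0.0929  0.108   0.0752] r 0.1195 ang 0.6807
line outer-y [-0.1129  0.122   0.0886] r 0.1435 ang 0.6651
pointer tip [-0.1173  0.099   0.1137] r 0.1634 ang 0.77
ptr L [-0.1197  0.099   0.1122] r 0.1641 ang 0.7528
ptr R [-0.1149  0.099   0.1137] r 0.1616 ang 0.7804
rider [-0.1018  0.1174  0.0798] 0.0015 ang 0.6651
ptr tip [-0.1067  0.1056  0.071 ] 0.0007 ang 0.5876
```

```bash
python3 - <<'E'
from h import *
from scipy.optimize import brentq
w=np.load("pics/w3.npz"); s=np.load("pics/s3.npz"); y=.031
h=np.array([.4707,.1389,0])+.2*np.array([np.cos(y),np.sin(y),0]); h[2]=.086
A=R.from_euler('z',-y).as_matrix(); f=np.arctan2(.02,.2)
def loc(uv):
    o,d=ray(w["K"],w["T"],uv); return A@(o-h),A@d
def radius(uv,r,lo,hi):
    o,d=loc(uv); t=brentq(lambda t:np.hypot(*(o+d*t)[[0,2]])-r,lo,hi); q=o+d*t; return q.round(4),np.arctan2(q[2],-q[0]).round(4)
cw=lambda u:(np.array(u,float)+.5)/5-.5+np.array((340,0))
for u in [(104,246),(140,243),(171,243)]: print("ptr",radius(cw(u),.13,.1,.33))
for uv in [(272,153),(273,160)]:
    o,d=loc(uv); q=o+d*(.061-o[1])/d[1]; print("bar end",q.round(4),np.hypot(q[0],q[2]).round(4),np.arctan2(q[2],-q[0])-f)
q,e=tri([ray(w["K"],w["T"],(272,156)),ray(s["K"],s["T"],(240+307/5,160+18/5))]); q=A@(q-h); print(q.round(4),e,np.arctan2(q[2],-q[0])-f)
E
```

```text
ptr (array([-0.1102,  0.105 ,  0.069 ]), np.float64(0.5598))
ptr (array([-0.1075,  0.1047,  0.0731]), np.float64(0.5972))
ptr (array([-0.1052,  0.1043,  0.0763]), np.float64(0.6274))
bar end [-0.1543  0.061   0.1343] 0.2045 0.6164533052036654
bar end [-0.1537  0.061   0.1505] 0.2152 0.6751577971764338
[-0.1529  0.0606  0.1248] 0.0025697054955234034 0.5848987959007201
```

>>> play_rows --rows '[[[0,0.01,-0.015],[0,0,0]],[[0,0.018,-0.03],[0,0,0]],[[0,0.025,-0.045],[0,0,0]],[[0,0.025,-0.045],[0,0,0]],[[0,0.025,-0.045],[0,0,0]],[[0,0.025,-0.045],[0,0,0]],[[0,0.025,-0.045],[0,0,0]]]'

```text
time: 10.73
tool_pos: [0.5253, 0.141, 0.2137]
tcp_rot: [-2.183, -2.254, 0.006]
wrist_force: [-7.7, 0.3, -3.0]
width: 0.117
grip_force: 49.2
```

```bash
python3 - <<'E'
from h import *; from workcell import bot,cams
S=bot.read_state(); p=S["tool_pos"]; print(p,S["time"],S["width"],S["wrist_force"],S["grip_force"],S["joint_vel"].round(4))
c=cams.read_camera("wrist"); W=tcpT(S)@c["mount"]; np.savez("pics/w4.npz",image=c["image"],K=c["K"],T=W)
d=cams.read_camera("scene")
a=cv2.resize(c["image"][0:100,330:430,::-1],None,fx=5,fy=5,interpolation=cv2.INTER_CUBIC); b=cv2.resize(d["image"][165:200,310:340,::-1],None,fx=10,fy=10,interpolation=cv2.INTER_CUBIC)
o=np.zeros((500,800,3),np.uint8); o[:,:500]=a; o[:350,500:]=b; cv2.imwrite("pics/z4.png",o); np.savez("pics/s4.npz",**d)
E
```

```text
[0.52531259 0.14096631 0.21372763] 10.7333 0.11694792655207145 [-7.71506594  0.26408038 -3.03523084] 49.17170763015747 [ 0.0006 -0.0011  0.0009  0.0004 -0.0008 -0.002 ]
```

View pics/z4.png

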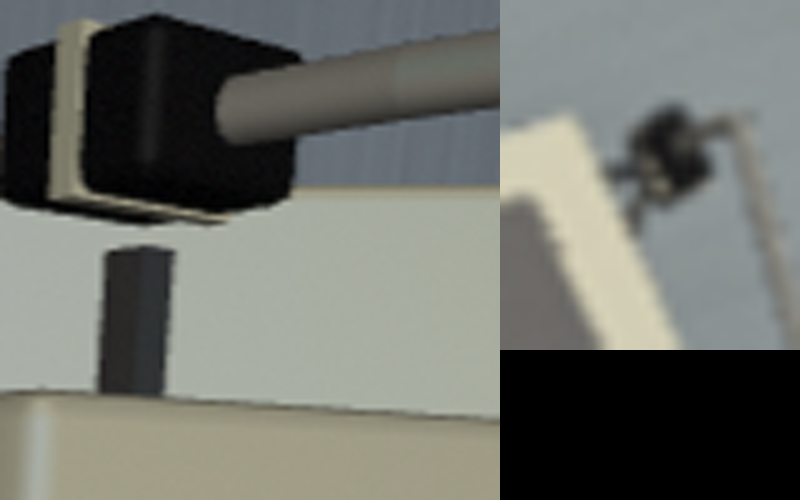

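```bash
python3 - <<'E'
from h import *
from scipy.optimize import brentq
y=.031
w=np.load("pics/w4.npz"); s=np.load("pics/s4.npz")
h=np.array([.4707,.1389,0])+.2*np.array([np.cos(y),np.sin(y),0]); h[2]=.086
A=R.from_euler('z',-y).as_matrix()
cw=lambda u:(np.array(u,float)+.5)/5-.5+np.array((330,0)); cs=lambda u:(np.array(u,float)-(500,0)+.5)/10-.5+np.array((310,165))
def loc(u):
    o,d=ray(w["K"],w["T"],cw(u)); return A@(o-h),A@d
def rad(u,r):
    o,d=loc(u); t=brentq(lambda t:np.hypot(*(o+d*t)[[0,2]])-r,.1,.3); q=o+d*t; return q.round(4),np.arctan2(q[2],-q[0]).round(4)
print("line",rad((72,199),.142),rad((146,210),.13),rad((222,221),.118)); print("ptr",[rad(u,.13) for u in [(105,255),(140,248),(173,250)]])
for n,u,v in [("rider",(140,115),(670,152)),("ptr",(140,248),(622,168))]:
    q,e=tri([ray(w["K"],w["T"],cw(u)),ray(s["K"],s["T"],cs(v))]); q=A@(q-h); print(n,q.round(4),e.round(4),np.arctan2(q[2],-q[0]))
E
```

```text
line (array([-0.1114,  0.108 ,  0.0881]), np.float64(0.6691)) (array([-0.1024,  0.1083,  0.0801]), np.float64(0.6639)) (array([-0.0927,  0.1084,  0.073 ]), np.float64(0.6666))
ptr [(array([-0.1054,  0.1047,  0.0761]), np.float64(0.6252)), (array([-0.1026,  0.1048,  0.0798]), np.float64(0.6607)), (array([-0.1   ,  0.1042,  0.083 ]), np.float64(0.6927))]
rider [-0.1029  0.118   0.0786] 0.001 0.6524597992649063
ptr [-0.1029  0.104   0.0781] 0.0012 0.6495504142125165
```

The pointer reads 0.661 against the line's 0.664, so they are level. I'll hold briefly, then hand in.

>>> play_rows --rows '[[[0,0,0],[0,0,0]],[[0,0,0],[0,0,0]],[[0,0,0],[0,0,0]],[[0,0,0],[0,0,0]],[[0,0,0],[0,0,0]],[[0,0,0],[0,0,0]]]'

```text
time: 11.33
tool_pos: [0.5253, 0.141, 0.2137]
tcp_rot: [-2.183, -2.254, 0.006]
wrist_force: [-8.0, 1.4, -2.5]
width: 0.12
grip_force: 49.2
```

```bash
python3 -c "
from workcell import bot
s=bot.read_state(); print(s['tool_pos'],s['grip_force']); print(bot.finish_job())"
```

```text
[0.52531535 0.14096246 0.213724  ] 49.16823863983154
the job is handed in; nothing more can be done
None
```

I handed the job in at about 11.3 s of the 48 s: the lever is swung fully open, and the lid is held still with its pointer level with the rider's line (0.661 against 0.664 rad as I measured it); the hand-in returned no verdict.

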